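# Free the bayonet cover of the tall tumbling barrel

### The job

Open the taller of the two upright grey barrels: take its cover by the bar on top, press it down against the spring, twist it about a quarter turn anticlockwise (seen from above) while it is down, and lift it off. Set the cover down gently, bar up, flat on the floor of the sieve pan, and leave the short barrel where it stands.

Things in the scene. Friction and masses are not known exactly. Their poses are not given: they have to be found in the camera images.
- cover_grip (a point): Centre of the upright bar on the tall barrel's aluminium cover. Bar 60 mm long (along x), 16 thick (y), 44 tall; z up. Grip it across its thickness here or up to 10 mm higher. Below is a disc 80 mm across, 14 thick, underside 36 mm below this point, with lugs at +x and -x reaching 53 mm from the axis. Pressed 7 to 12 mm (4 to 10 N) it can turn; turned 55 to 125 degrees anticlockwise it lifts off.
- barrel: Tall grey rubber barrel, 126 mm across, on a steel foot 148 mm across bolted to the bench. Origin: centre of its underside, z up. On top a dark steel bayonet collar, 129 mm across, rim 146 mm high, with claws at +x and -x over the cover's lugs. As locked the cover's bar lies along x, centre 170 mm up; stop 14 mm below that. Clockwise is blocked. Once free, a spring disc lifts the cover 4 mm.
- sieve_pan: Loose round perforated aluminium pan, 216 mm across the rim, 196 mm at the foot, 37 mm high, 4 mm floor and wall. Origin: centre of its underside on the bench, z up.
- short_barrel: The short grey barrel, loose, 94 mm across and 108 mm high over its own smaller bar, to be left alone. Origin: centre of its underside on the bench.
Mind the look-alikes: they are no part of the job. Of the things like the part that bears cover_grip, leave any that is pink or purple; of the rest the smaller one is meant.

How it is judged:
By the outcome, as a careful person would: the job done as asked, in the order asked, and still so for the second after the job is handed in, with the robot touching nothing.
It also fails if it takes over 48 s, if anything falls off the work surface, if the arm or the gripper's body presses on something with over 40 N, if the wrist force passes 120 N, or if a joint passes its speed limit or range.

### The arm

A 7-joint arm with a two-finger parallel gripper is mounted at the origin on the work surface. World frame = base frame: x ahead of the robot, y to its left, z up, the work surface at z = 0. Lengths are in m, angles in rad, forces in N, time in s.
With the tool pointing down it reaches from about 0.4 to 0.85 m from the base axis. Payload 4.4 kg.
Tool frame: the origin (TCP) lies at the very end of the fingers, on their centre line; the grasp point (between the pads) lies 19 mm behind it; y points along the fingers, x is the direction in which the jaws open and shut, and the axes are right-handed (so a half turn about y gives the same grasp; the last joint's range is limited). The gripper opens to 94 mm and grips with 3 to 60 N. Pads are 16 mm wide; open, the fingers measure 119 mm over their backs; the gripper's body (75 mm by 177 mm) begins 78 mm behind the grasp point.
Start: joints at [-1.18, 0.628, 0.038, 1.517, -0.027, 0.996, -0.02], TCP at [0.287, 0.583, 0.205] pointing down, gripper open.
Joint ranges: [-3.06, 3.06], [-0.37, 2.12], [-1.25, 1.32], [0.18, 2.47], [-1.1, 4.24], [0.23, 1.98], [-2.94, 2.94]. Speed limits (rad/s): [2.57, 2.57, 3.14, 3.14, 3.14, 3.14, 3.14].

### API

Orientations are given as a rotation vector (axis times angle).
In Python, from cell import bot gives the robot as it stands.
- The arm moves only by the tool carry_out, never from a script. Its argument "rows" is a list of rows, each an object of numbers: "dx", "dy", "dz": the shift along the tool's x, y, z in mm; "twist": the turn about the tool's y in rad; "fingers": the closure, from -1 (fully open) to 1 (shut). A call has 1 to 8 rows; each row is the pose to reach, as a shift and turn from the pose commanded when the call began, along the tool's axes at that moment; what a row does not reach only later rows make up. A row lasts 1/10 s, in which the tool goes at most 50 mm and 8.59 degrees, less where a joint would pass 70% of its speed; a pose out of reach is approached as far as the arm can. A call with a gripper value outside its range is refused whole. The fingers move at their own pace and stop on an object; the grip force is fixed at half the most. Time passes only in rows, so rows that repeat a pose let the fingers close. It gives the time, the measured TCP pose, the force and the opening at its end, in the units of the state.
- bot.sense(): the state, without advancing time (a new reading comes with each control period).
- bot.snapshot(name): name is "scene" or "top" or "wrist"; returns (picture, depth): 384x512x3 uint8, blue, green, red; 384x512 float32, m along the optical axis (not along the pixel's ray), 0 where there is no reading.
- bot.get_calibration(name): a dict with "mtx" (3x3 intrinsics, pixels), "distortion" ([k1, k2, p1, p2, k3] as OpenCV has them; the pictures are not rectified), "eye" and "attitude" of the camera in the world; the wrist camera has in their place "hand_eye" (4x4, takes a point from camera to tool coordinates, whose origin is the TCP and whose axes are the tool frame's). Camera axes: x right, y down, z forward; pixel columns grow to the right and rows downward; lengths in m; the calibration is good to about 2 mm. A picture is of the moment at which its call begins: read the wrist's pose just before it. get_calibration takes no time and is no camera call.
- bot.sign_off(): hands the job in, once; it reports no verdict.
The state is a dict: "time": time; "qpos": joint angles; "qd": joint speeds; "joint_torque": joint torques, N m; "position": TCP position; "eef_rot": TCP orientation; "wrist_force": force on the tool from outside, world axes, zero at the start; "torque": the same for the moment, N m; "finger_gap": finger opening in m.
Only numpy, scipy, OpenCV 4.12 (cv2) and the standard library are available. Lean on these libraries where they do the work, as an engineer would, in place of code of your own. Each camera call takes 0.05 s, during which the arm holds its last target. There are 200 camera calls.

## Working session

There is one attempt and no reset: what is moved stays moved. The work goes in short steps, Python scripts to look and compute and a tool call to move; the robot and the scene stay as the last step left them, time stands still between calls to the robot, and variables do not carry over. Pictures are saved under pics/ and viewed, about 8 in all and at most 12, crops included, and the job is handed in when it is done.

Besides the shell and the picture viewer there is one more tool, called after ">>>" as a command line: name --argument value ..., lists and objects as JSON in quotes. carry_out: Moves the arm, as the interface text tells. Its arguments: {"type":"object","properties":{"rows":{"type":"array"}},"required":["rows"]}

```bash
ls && mkdir -p pics && cat > h.py <<'E'
import numpy as np, cv2
from scipy.spatial.transform import Rotation as R
from cell import bot
def att(c):
    a=np.array(c["attitude"],float)
    return a if a.shape==(3,3) else R.from_rotvec(a).as_matrix()
def campose(name,s=None):
    c=bot.get_calibration(name)
    if name!="wrist": return c,att(c),np.array(c["eye"],float)
    H=np.array(c["hand_eye"]); Rt=R.from_rotvec(s["eef_rot"]).as_matrix()
    return c,Rt@H[:3,:3],Rt@H[:3,3]+np.array(s["position"])
def rays(c,uv):
    n=cv2.undistortPoints(np.array(uv,float).reshape(-1,1,2),np.array(c["mtx"]),np.array(c["distortion"])).reshape(-1,2)
    return np.c_[n,np.ones(len(n))]
def onplane(name,uv,z,s=None):
    c,Rm,e=campose(name,s); d=rays(c,uv)@Rm.T
    return e+d*((z-e[2])/d[:,2])[:,None]
def cloud(name,dep,s=None):
    c,Rm,e=campose(name,s); h,w=dep.shape
    v,u=np.mgrid[:h,:w]; p=rays(c,np.c_[u.ravel(),v.ravel()])*dep.reshape(-1,1)
    return (p@Rm.T+e).reshape(h,w,3)
E
python3 - <<'E'
from h import *
s=bot.sense(); print(s)
for n in("scene","top"):
    c=bot.get_calibration(n); print(n,c)
    p,d=bot.snapshot(n); cv2.imwrite(f"pics/{n}0.png",p); np.save(f"{n}0.npy",d)
print(bot.get_calibration("wrist"))
a=cv2.imread("pics/scene0.png");b=cv2.imread("pics/top0.png")
E
```

```text
pics
{'time': 0.0, 'qpos': array([-1.17978645,  0.62932233,  0.03845803,  1.5183449 , -0.0270279 ,
        0.99626203, -0.01996129]), 'qd': array([ 1.28172088e-03,  6.68697167e-04, -1.00998971e-05,  9.27814824e-04,
        3.85976419e-05, -6.75994502e-04, -4.73584198e-04]), 'joint_torque': array([ 3.04755113e-04, -5.49735653e+01,  1.14412397e+00, -1.86629730e+01,
       -5.20678551e-02,  2.36442906e-02,  1.23607097e-04]), 'position': array([0.28639703, 0.58278613, 0.2045772 ]), 'eef_rot': array([-1.39232348, -0.86535039,  0.86787374]), 'wrist_force': array([0.15144185, 0.11029281, 0.08879642]), 'torque': array([ 0.00702954, -0.02709196,  0.01282039]), 'finger_gap': 0.09398413019571872}
scene {'mtx': array([[378.98950569,   0.        , 255.8636904 ],
       [  0.        , 378.98950569, 192.40280538],
       [  0.        ,   0.        ,   1.        ]]), 'distortion': array([0.01020015, 0.        , 0.        , 0.        , 0.        ]), 'eye': array([1.31136217, 0.27204466, 1.0550791 ]), 'attitude': array([-1.61441955, -1.99211154,  0.76724695])}
top {'mtx': array([[353.72293855,   0.   
[... 230 characters left out ...]
298464  , 0.10258975, 1.02877114]), 'attitude': array([-2.13982092,  2.11209054, -0.22391424])}
{'mtx': array([[303.60465574,   0.        , 258.61381457],
       [  0.        , 303.60465574, 192.76436476],
       [  0.        ,   0.        ,   1.        ]]), 'distortion': array([-0.03609666,  0.        ,  0.        ,  0.        ,  0.        ]), 'hand_eye': array([[ 9.99999848e-01, -5.49054734e-04,  4.46886500e-05,
        -5.57629480e-05],
       [-1.96943611e-04, -2.80573039e-01,  9.59832658e-01,
        -1.77640341e-01],
       [-5.14462234e-04, -9.59832521e-01, -2.80573105e-01,
         8.31607934e-02],
       [ 0.00000000e+00,  0.00000000e+00,  0.00000000e+00,
         1.00000000e+00]])}
```

View pics/scene0.png

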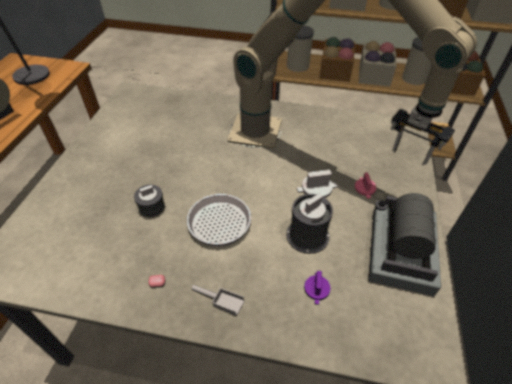

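View pics/top0.png

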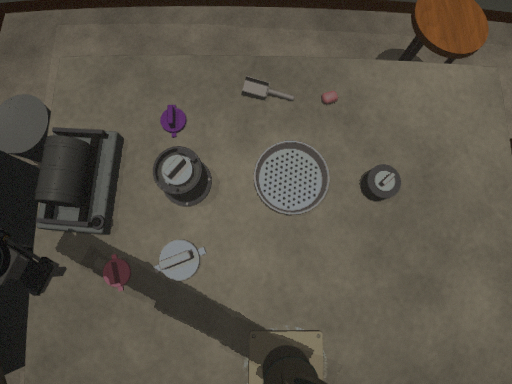

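The scene view shows the tall barrel at about (311,215), the pan at (219,220), the short barrel at (150,200), a larger loose white cover at (318,183), and pink and purple ones at (366,185) and (317,288). In the top view the tall barrel's cover is at about (178,170), the pan at (291,178), and the short barrel at (384,181).

```bash
python3 - <<'E'
from h import *
b=cv2.imread("pics/top0.png"); d=np.load("top0.npy"); P=cloud("top",d)
a=cv2.imread("pics/scene0.png"); Ps=cloud("scene",np.load("scene0.npy"))
def rep(n,m,P):
    q=P[m]; print(n,len(q),q.mean(0).round(4),q.min(0).round(3),q.max(0).round(3))
    if len(q)>5:
        r=cv2.minAreaRect((q[:,:2]*1000).astype(np.float32)); print("  rect",r)
z=P[...,2]; v,u=np.mgrid[:384,:512]
def near(cu,cv,r): return (np.hypot(u-cu,v-cv)<r)&(d>0)
t=near(180,172,40)
for lo,hi in((.13,.142),(.142,.155),(.155,.18),(.18,.22)): rep(f"tall {lo}",t&(z>lo)&(z<hi),P)
s=near(384,182,28); rep("short",s&(z>.06),P)
p=near(291,178,45)
m=p&(z>.028)&(z<.05);rep("panrim",m,P)
c,r=cv2.minEnclosingCircle((P[m][:,:2]*1000).astype(np.float32));print(c,r)
rep("panfloor",p&(z<.02)&near(291,178,25),P)
print("table z",np.median(z[300:340,380:480]))
# scene cloud
zs=Ps[...,2]; t=(np.hypot(u-311,v-210)<45)
for lo,hi in((.142,.155),(.155,.18),(.18,.22)):rep(f"s tall {lo}",t&(zs>lo)&(zs<hi),Ps)
t=(np.hypot(u-219,v-220)<40);rep("s panrim",t&(zs>.028)&(zs<.05),Ps)
# pixel based
T=cv2.resize(b[130:215,135:225],None,fx=6,fy=6,interpolation=cv2.INTER_CUBIC); cv2.imwrite("pics/tcrop.png",T)
c0,Rm,e=campose("top");print(Rm.round(3))
print(R.from_rotvec(bot.sense()["eef_rot"]).as_matrix().round(3))
E
```

```text
tall 0.13 175 [0.5171 0.2911 0.1369] [0.457 0.229 0.13 ] [0.584 0.35  0.142]
  rect ((515.730224609375, 293.490478515625), (122.41162109375, 119.60965728759766), 49.73646545410156)
tall 0.142 1074 [0.5188 0.291  0.1466] [0.457 0.23  0.142] [0.585 0.357 0.155]
  rect ((521.14013671875, 292.61077880859375), (127.71734619140625, 126.46508026123047), 20.11758804321289)
tall 0.155 78 [0.5164 0.2881 0.1674] [0.495 0.27  0.155] [0.541 0.308 0.18 ]
  rect ((516.830810546875, 287.9842834472656), (3.1090450286865234, 59.270503997802734), 50.742576599121094)
tall 0.18 181 [0.5204 0.2927 0.1904] [0.495 0.27  0.181] [0.547 0.315 0.195]
  rect ((521.547607421875, 293.46240234375), (16.21037483215332, 59.42753982543945), 49.959754943847656)
short 945 [ 0.5141 -0.2697  0.0777] [ 0.467 -0.321  0.061] [ 0.565 -0.225  0.111]
  rect ((516.0042724609375, -272.889404296875), (98.3741683959961, 95.61263275146484), 0.7697051167488098)
panrim 687 [ 0.5377 -0.0201  0.0347] [ 0.424 -0.125  0.028] [0.642 0.093 0.042]
  rect ((532.7443237304688, -16.360397338867188), (217.43215942382812, 218.2440643310547), 0.78
[... 496 characters left out ...]
155 84 [0.5337 0.2926 0.1668] [0.507 0.269 0.155] [0.553 0.316 0.18 ]
  rect ((531.2283935546875, 295.7831115722656), (17.209230422973633, 58.8780403137207), 35.11494064331055)
s tall 0.18 105 [0.5283 0.2919 0.1884] [0.501 0.269 0.181] [0.552 0.315 0.193]
  rect ((524.9931030273438, 292.56939697265625), (17.60400390625, 60.93135070800781), 49.57330322265625)
s panrim 381 [ 0.5294 -0.018   0.0334] [ 0.426 -0.124  0.028] [0.647 0.094 0.04 ]
  rect ((536.3560180664062, -14.549591064453125), (221.17279052734375, 215.79934692382812), 18.530269622802734)
[[ 0.011 -0.981  0.193]
 [-1.    -0.014 -0.014]
 [ 0.017 -0.193 -0.981]]
[[ 0.441 -0.001 -0.897]
 [ 0.897 -0.002  0.441]
 [-0.002 -1.    -0.   ]]
```

View pics/tcrop.png

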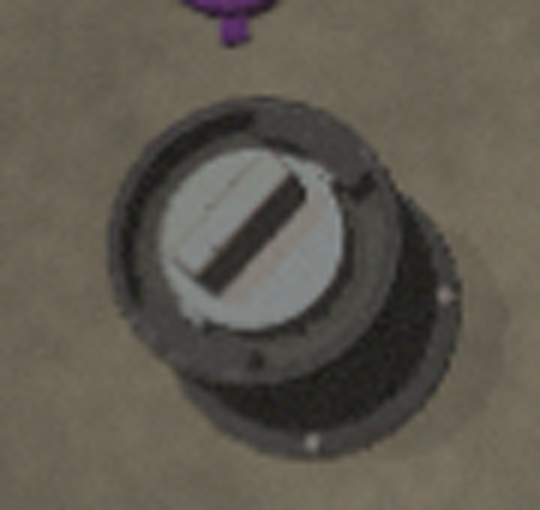

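The crop shows the cover's bar running lower-left to upper-right, which is about -40° in the world; its bounding rectangle gives 16 x 59 mm and a top at about 0.19, as stated. The grip point is near (0.523, 0.293, 0.170).

```bash
cat >> h.py <<'E'
def togo(pos,xang=None):
    s=bot.sense(); Rt=R.from_rotvec(s["eef_rot"]).as_matrix()
    d=Rt.T@(np.array(pos)-s["position"])*1000
    a=np.degrees(np.arctan2(Rt[1,0],Rt[0,0])); print("t",round(s["time"],2),"pos",s["position"].round(4),"xang",a.round(2),"down",Rt[:,1].round(4),"F",s["wrist_force"].round(2),"gap",round(s["finger_gap"],4),"q7",s["qpos"][6].round(2))
    print("shift",d.round(1),"twist",None if xang is None else round(-np.radians((xang-a+180)%360-180),4))
E
python3 - <<'E'
from h import *
P=cloud("top",np.load("top0.npy")); Q=cloud("scene",np.load("scene0.npy"))
for q in(P,Q):
    m=(q[...,0]>.3)&(q[...,0]<.72)&(q[...,1]>.4)&(q[...,1]<.75)&(q[...,2]<.5)
    w=q[m]; w=w[w[:,2]>.03]
    print([(x,y,w[(abs(w[:,0]-x)<.05)&(abs(w[:,1]-y)<.05)][:,2].max(initial=0).round(2)) for x in(.35,.45,.55,.65) for y in(.45,.55,.65)])
togo([.5225,.293,.32],50)
E
```

```text
[(0.35, 0.45, np.float64(0.0)), (0.35, 0.55, np.float64(0.41)), (0.35, 0.65, np.float64(0.34)), (0.45, 0.45, np.float64(0.0)), (0.45, 0.55, np.float64(0.2)), (0.45, 0.65, np.float64(0.2)), (0.55, 0.45, np.float64(0.06)), (0.55, 0.55, np.float64(0.2)), (0.55, 0.65, np.float64(0.2)), (0.65, 0.45, np.float64(0.06)), (0.65, 0.55, np.float64(0.11)), (0.65, 0.65, np.float64(0.11))]
[(0.35, 0.45, np.float64(0.0)), (0.35, 0.55, np.float64(0.5)), (0.35, 0.65, np.float64(0.5)), (0.45, 0.45, np.float64(0.0)), (0.45, 0.55, np.float64(0.2)), (0.45, 0.65, np.float64(0.19)), (0.55, 0.45, np.float64(0.05)), (0.55, 0.55, np.float64(0.19)), (0.55, 0.65, np.float64(0.19)), (0.65, 0.45, np.float64(0.06)), (0.65, 0.55, np.float64(0.19)), (0.65, 0.65, np.float64(0.19))]
t 0.1 pos [0.2864 0.5828 0.2047] xang 63.83 down [-7.0e-04 -1.5e-03 -1.0e+00] F [ 0.53 -0.03 -0.51] gap 0.0941 q7 -0.02
shift [-156.2 -115.1 -339.7] twist 0.2414
```

>>> carry_out --rows '[{"dx":0,"dy":-45,"dz":0,"fingers":-1},{"dx":-10,"dy":-85,"dz":-25,"fingers":-1},{"dx":-30,"dy":-110,"dz":-65,"fingers":-1},{"dx":-50,"dy":-115,"dz":-109,"twist":0.05,"fingers":-1},{"dx":-70,"dy":-115,"dz":-153,"twist":0.1,"fingers":-1},{"dx":-90,"dy":-115,"dz":-197,"twist":0.15,"fingers":-1},{"dx":-110,"dy":-115,"dz":-240,"twist":0.2,"fingers":-1},{"dx":-130,"dy":-115,"dz":-285,"twist":0.24,"fingers":-1}]'

```text
validation failed for argument at $.ro...
```

>>> carry_out --rows '[{"dx":-10,"dy":0,"dz":-40},{"dx":-13,"dy":0,"dz":-62},{"dx":-13,"dy":0,"dz":-62},{"dx":-13,"dy":0,"dz":-62}]'

```text
validation failed for argument at $.ro...
```

```bash
python3 - <<'E'
from h import *
togo([.5225,.293,.32],50)
s=bot.sense(); p,d=bot.snapshot("wrist"); cv2.imwrite("pics/w1.png",p); np.save("w1.npy",d)
P=cloud("wrist",d,s); z=P[...,2]; near=np.hypot(P[...,0]-.5225,P[...,1]-.293)<.09
m=near&(z>.18)&(z<.21); q=P[m]; print(len(q),q.mean(0).round(4),cv2.minAreaRect((q[:,:2]*1000).astype(np.float32)))
m=near&(z>.135)&(z<.156); q=P[m]; print(len(q),q[:,2].min(),cv2.minEnclosingCircle((q[:,:2]*1000).astype(np.float32)))
E
```

```text
t 0.1 pos [0.2864 0.5828 0.2047] xang 63.83 down [-7.0e-04 -1.5e-03 -1.0e+00] F [ 0.53 -0.03 -0.51] gap 0.0941 q7 -0.02
shift [-156.2 -115.1 -339.7] twist 0.2414
0 [nan nan nan] ((0.0, 0.0), (0.0, 0.0), 0.0)<stdin>:5: RuntimeWarning: Mean of empty slice.
  ret = um.true_divide(
Traceback (most recent call last):
ValueError: zero-size array to reduction operation minimum which has no identity
```

View pics/w1.png

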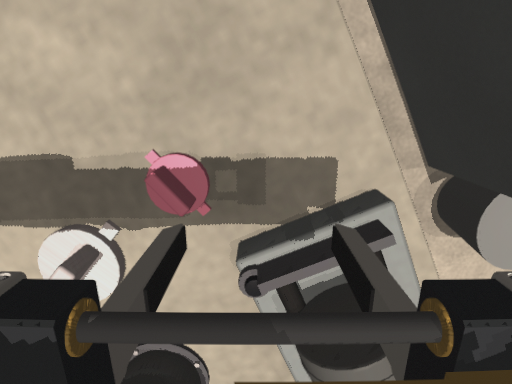

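The move was refused, probably because every row must have all five fields, so this wrist view is still from the start pose. It shows the pink cover at (178,184), the white one at (78,265), and the crusher.

>>> carry_out --rows '[{"dx":0,"dy":-45,"dz":0,"twist":0,"fingers":-1},{"dx":-10,"dy":-85,"dz":-25,"twist":0,"fingers":-1},{"dx":-30,"dy":-110,"dz":-65,"twist":0,"fingers":-1},{"dx":-50,"dy":-115,"dz":-109,"twist":0.05,"fingers":-1},{"dx":-70,"dy":-115,"dz":-153,"twist":0.1,"fingers":-1},{"dx":-90,"dy":-115,"dz":-197,"twist":0.15,"fingers":-1},{"dx":-110,"dy":-115,"dz":-240,"twist":0.2,"fingers":-1},{"dx":-130,"dy":-115,"dz":-285,"twist":0.24,"fingers":-1}]'

```text
time: 0.95
position: [0.4857, 0.3395, 0.3204]
eef_rot: [-1.461, -0.681, 0.682]
wrist_force: [-0.2, 0.4, -0.8]
finger_gap: 0.0938
```

>>> carry_out --rows '[{"dx":-8,"dy":0,"dz":-40,"twist":0,"fingers":-1},{"dx":-12,"dy":0,"dz":-59,"twist":0,"fingers":-1},{"dx":-12,"dy":0,"dz":-59,"twist":0,"fingers":-1},{"dx":-12,"dy":0,"dz":-59,"twist":0,"fingers":-1}]'

```text
time: 1.35
position: [0.522, 0.2947, 0.3202]
eef_rot: [-1.46, -0.682, 0.683]
wrist_force: [0.2, 0.3, -0.4]
finger_gap: 0.0939
```

```bash
python3 - <<'E'
from h import *
togo([.5225,.293,.32],50)
s=bot.sense(); p,d=bot.snapshot("wrist"); cv2.imwrite("pics/w2.png",p); np.save("w2.npy",d)
P=cloud("wrist",d,s); z=P[...,2]; near=np.hypot(P[...,0]-.5225,P[...,1]-.293)<.09
m=near&(z>.183)&(z<.21); q=P[m]; print(len(q),q.mean(0).round(4),cv2.minAreaRect((q[:,:2]*1000).astype(np.float32)))
m=near&(z>.135)&(z<.156); q=P[m]; print(len(q),q[:,2].min(),cv2.minEnclosingCircle((q[:,:2]*1000).astype(np.float32)))
E
```

```text
t 1.35 pos [0.522  0.2947 0.3202] xang 50.08 down [-1.2e-03  7.0e-04 -1.0e+00] F [ 0.24  0.28 -0.43] gap 0.0939 q7 0.38
shift [-0.9  0.2 -1.5] twist 0.0015
818 [0.5215 0.2951 0.1898] ((522.153564453125, 294.1479187011719), (15.57507610321045, 59.371864318847656), 50.543617248535156)
5583 0.13501620818556226 ((522.3446044921875, 293.9404602050781), 64.44005584716797)
```

View pics/w2.png

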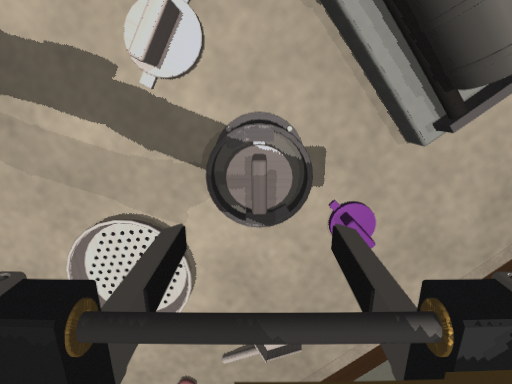

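The wrist view shows the barrel centred under the fingers at (259,172) with the bar upright across the jaws. The depth fit agrees: bar at (0.522, 0.294), 15.6 x 59 mm, and collar radius 64 mm. Next I descend and grip.

>>> carry_out --rows '[{"dx":0,"dy":40,"dz":0,"twist":0,"fingers":0},{"dx":0,"dy":80,"dz":0,"twist":0,"fingers":0},{"dx":0,"dy":110,"dz":0,"twist":0,"fingers":0},{"dx":0,"dy":135,"dz":0,"twist":0,"fingers":0},{"dx":0,"dy":155,"dz":0,"twist":0,"fingers":0},{"dx":0,"dy":163,"dz":0,"twist":0,"fingers":0},{"dx":0,"dy":163,"dz":0,"twist":0,"fingers":0},{"dx":0,"dy":163,"dz":0,"twist":0,"fingers":0}]'

```text
time: 2.2
position: [0.5228, 0.2951, 0.1583]
eef_rot: [-1.46, -0.684, 0.682]
wrist_force: [0.2, -0.2, -0.2]
finger_gap: 0.0473
```

>>> carry_out --rows '[{"dx":0,"dy":0,"dz":0,"twist":0,"fingers":1},{"dx":0,"dy":0,"dz":0,"twist":0,"fingers":1},{"dx":0,"dy":0,"dz":0,"twist":0,"fingers":1},{"dx":0,"dy":0,"dz":0,"twist":0,"fingers":1},{"dx":0,"dy":0,"dz":0,"twist":0,"fingers":1},{"dx":0,"dy":0,"dz":0,"twist":0,"fingers":1},{"dx":0,"dy":0,"dz":0,"twist":0,"fingers":1},{"dx":0,"dy":0,"dz":0,"twist":0,"fingers":1}]'

```text
time: 3.0
position: [0.5229, 0.2941, 0.1578]
eef_rot: [-1.461, -0.683, 0.682]
wrist_force: [-0.1, -0.1, 2.9]
finger_gap: 0.0159
```

Gripped, with a gap of 15.9 mm. Now I press 10 mm slowly.

>>> carry_out --rows '[{"dx":0,"dy":2,"dz":0,"twist":0,"fingers":1},{"dx":0,"dy":4,"dz":0,"twist":0,"fingers":1},{"dx":0,"dy":6,"dz":0,"twist":0,"fingers":1},{"dx":0,"dy":8,"dz":0,"twist":0,"fingers":1},{"dx":0,"dy":10,"dz":0,"twist":0,"fingers":1},{"dx":0,"dy":10,"dz":0,"twist":0,"fingers":1},{"dx":0,"dy":10,"dz":0,"twist":0,"fingers":1}]'

```text
time: 3.7
position: [0.5229, 0.2941, 0.1478]
eef_rot: [-1.461, -0.683, 0.682]
wrist_force: [-0.4, -0.8, 6.7]
finger_gap: 0.0158
```

>>> carry_out --rows '[{"dx":0,"dy":0,"dz":0,"twist":-0.1,"fingers":1},{"dx":0,"dy":0,"dz":0,"twist":-0.2,"fingers":1},{"dx":0,"dy":0,"dz":0,"twist":-0.3,"fingers":1},{"dx":0,"dy":0,"dz":0,"twist":-0.4,"fingers":1},{"dx":0,"dy":0,"dz":0,"twist":-0.5,"fingers":1},{"dx":0,"dy":0,"dz":0,"twist":-0.6,"fingers":1},{"dx":0,"dy":0,"dz":0,"twist":-0.7,"fingers":1},{"dx":0,"dy":0,"dz":0,"twist":-0.8,"fingers":1}]'

```text
time: 4.5
position: [0.5232, 0.2941, 0.1479]
eef_rot: [-1.157, -1.289, 1.286]
wrist_force: [-0.4, -0.8, 7.1]
finger_gap: 0.0156
```

```bash
python3 - <<'E'
from h import *
togo([.522,.294,.148],140); print(bot.sense()["torque"])
E
```

```text
t 4.5 pos [0.5232 0.2941 0.1479] xang 96.12 down [ 1.1e-03  7.0e-04 -1.0e+00] F [-0.37 -0.77  7.09] gap 0.0156 q7 1.04
shift [-0.  -0.1  1.2] twist -0.7658
[-0.06521655  0.10360921 -0.03602471]
```

>>> carry_out --rows '[{"dx":0,"dy":0,"dz":0,"twist":-0.1,"fingers":1},{"dx":0,"dy":0,"dz":0,"twist":-0.2,"fingers":1},{"dx":0,"dy":0,"dz":0,"twist":-0.3,"fingers":1},{"dx":0,"dy":0,"dz":0,"twist":-0.4,"fingers":1},{"dx":0,"dy":0,"dz":0,"twist":-0.5,"fingers":1},{"dx":0,"dy":0,"dz":0,"twist":-0.6,"fingers":1},{"dx":0,"dy":0,"dz":0,"twist":-0.7,"fingers":1},{"dx":0,"dy":0,"dz":0,"twist":-0.77,"fingers":1}]'

```text
time: 5.3
position: [0.5232, 0.2942, 0.148]
eef_rot: [-0.659, -1.82, 1.818]
wrist_force: [0.3, -1.0, 8.3]
finger_gap: 0.0157
```

>>> carry_out --rows '[{"dx":0,"dy":0,"dz":0,"twist":0,"fingers":1},{"dx":0,"dy":-3,"dz":0,"twist":0,"fingers":1},{"dx":0,"dy":-6,"dz":0,"twist":0,"fingers":1},{"dx":0,"dy":-9,"dz":0,"twist":0,"fingers":1},{"dx":0,"dy":-12,"dz":0,"twist":0,"fingers":1},{"dx":0,"dy":-15,"dz":0,"twist":0,"fingers":1},{"dx":0,"dy":-18,"dz":0,"twist":0,"fingers":1},{"dx":0,"dy":-20,"dz":0,"twist":0,"fingers":1}]'

```text
time: 6.1
position: [0.5216, 0.2933, 0.1668]
eef_rot: [-0.659, -1.815, 1.819]
wrist_force: [0.8, 1.1, -2.6]
finger_gap: 0.016
```

```bash
python3 - <<'E'
from h import *
togo([.522,.294,.148],140); print(bot.sense()["torque"])
s=bot.sense(); p,d=bot.snapshot("scene"); cv2.imwrite("pics/s2.png",cv2.resize(p[130:290,180:400],None,fx=3,fy=3))
E
```

```text
t 6.1 pos [0.5216 0.2933 0.1668] xang 140.03 down [-0.0023 -0.0014 -1.    ] F [ 0.81  1.12 -2.55] gap 0.016 q7 1.66
shift [ 0.2 18.8 -0.8] twist 0.0005
[ 0.04087447  0.0795597  -0.01590947]
```

View pics/s2.png

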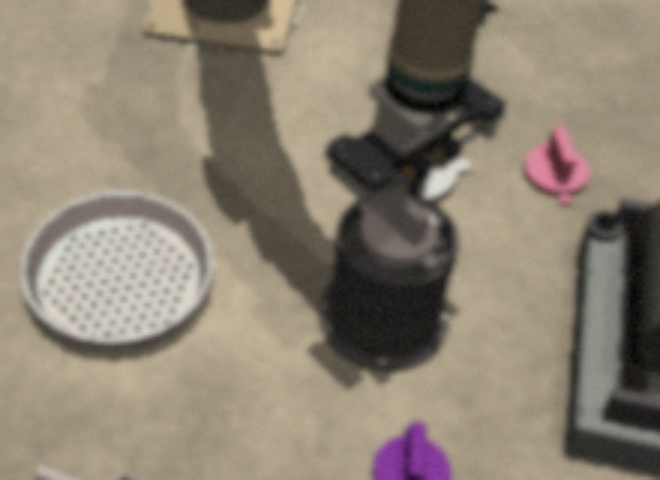

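The crop shows the bar turned a quarter and held in the jaws, and the disc rising out of the collar. The wrist force has gone to -2.6 N, the cover's weight, so it is free. I lift it and carry it to the pan.

>>> carry_out --rows '[{"dx":0,"dy":-15,"dz":0,"twist":0,"fingers":1},{"dx":0,"dy":-35,"dz":0,"twist":0,"fingers":1},{"dx":0,"dy":-55,"dz":0,"twist":0,"fingers":1},{"dx":0,"dy":-68,"dz":0,"twist":0,"fingers":1},{"dx":-10,"dy":-70,"dz":11,"twist":0,"fingers":1},{"dx":-28,"dy":-70,"dz":30,"twist":0,"fingers":1},{"dx":-50,"dy":-70,"dz":54,"twist":0,"fingers":1},{"dx":-75,"dy":-70,"dz":81,"twist":0,"fingers":1}]'

```text
time: 6.95
position: [0.5271, 0.1816, 0.2363]
eef_rot: [-0.658, -1.816, 1.819]
wrist_force: [0.5, 0.6, -2.1]
finger_gap: 0.0159
```

>>> carry_out --rows '[{"dx":-25,"dy":0,"dz":27,"twist":0,"fingers":1},{"dx":-50,"dy":0,"dz":54,"twist":0,"fingers":1},{"dx":-75,"dy":0,"dz":81,"twist":0,"fingers":1},{"dx":-97,"dy":0,"dz":105,"twist":0,"fingers":1},{"dx":-115,"dy":0,"dz":126,"twist":0,"fingers":1},{"dx":-128,"dy":0,"dz":140,"twist":0,"fingers":1},{"dx":-134,"dy":0,"dz":147,"twist":0,"fingers":1},{"dx":-134,"dy":0,"dz":147,"twist":0,"fingers":1}]'

```text
time: 7.75
position: [0.5355, -0.0171, 0.2367]
eef_rot: [-0.662, -1.813, 1.816]
wrist_force: [-0.2, 0.1, -1.5]
finger_gap: 0.0156
```

```bash
python3 - <<'E'
from h import *
togo([.535,-.016,.028],140)
s=bot.sense(); p,d=bot.snapshot("wrist"); cv2.imwrite("pics/w3.png",p); P=cloud("wrist",d,s); z=P[...,2]
m=(z>.03)&(z<.045)&(np.hypot(P[...,0]-.535,P[...,1]+.016)<.13); q=P[m]; print(len(q),q.min(0),q.max(0),cv2.minEnclosingCircle((q[:,:2]*1000).astype(np.float32)))
m=(np.hypot(P[...,0]-s["position"][0],P[...,1]-s["position"][1])<.06)&(z>.19)&(z<.225); q=P[m]; print(len(q),q[:,2].min(),np.median(q[:,2]),cv2.minEnclosingCircle((q[:,:2]*1000).astype(np.float32)))
E
```

```text
t 7.75 pos [ 0.5355 -0.0171  0.2367] xang 139.85 down [-1.8e-03 -8.0e-04 -1.0e+00] F [-0.23  0.12 -1.48] gap 0.0156 q7 2.24
shift [  0.9 208.7  -0.9] twist -0.0026
2407 [ 0.42502157 -0.12497661  0.03000787] [0.64531971 0.09431803 0.03729567] ((534.8961181640625, -15.013090133666992), 110.8548583984375)
2435 0.21035564485172695 0.2243938872601715 ((529.0319213867188, -20.65277099609375), 46.327301025390625)
```

View pics/w3.png

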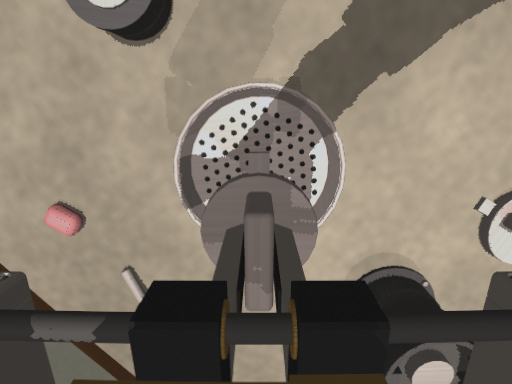

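The wrist view shows the cover held level over the pan, bar up. The pan fit gives its centre at (0.535, -0.015), so we are centred to 2 mm. I lower to just above the floor.

>>> carry_out --rows '[{"dx":1,"dy":30,"dz":-1,"twist":0,"fingers":1},{"dx":1,"dy":65,"dz":-1,"twist":0,"fingers":1},{"dx":1,"dy":100,"dz":-1,"twist":0,"fingers":1},{"dx":1,"dy":135,"dz":-1,"twist":0,"fingers":1},{"dx":1,"dy":165,"dz":-1,"twist":0,"fingers":1},{"dx":1,"dy":185,"dz":-1,"twist":0,"fingers":1},{"dx":1,"dy":195,"dz":-1,"twist":0,"fingers":1},{"dx":1,"dy":199,"dz":-1,"twist":0,"fingers":1}]'

```text
time: 8.6
position: [0.5358, -0.0123, 0.0377]
eef_rot: [-0.658, -1.818, 1.818]
wrist_force: [-0.3, 0.9, -1.9]
finger_gap: 0.0156
```

>>> carry_out --rows '[{"dx":0,"dy":0,"dz":0,"twist":0,"fingers":1},{"dx":0,"dy":1,"dz":0,"twist":0,"fingers":1},{"dx":0,"dy":2,"dz":0,"twist":0,"fingers":1},{"dx":0,"dy":3,"dz":0,"twist":0,"fingers":1},{"dx":0,"dy":4,"dz":0,"twist":0,"fingers":1},{"dx":0,"dy":5,"dz":0,"twist":0,"fingers":1},{"dx":0,"dy":5,"dz":0,"twist":0,"fingers":1}]'

```text
time: 9.3
position: [0.5362, -0.0137, 0.0334]
eef_rot: [-0.661, -1.817, 1.817]
wrist_force: [-0.2, -0.8, -0.9]
finger_gap: 0.0156
```

Still hanging, though the force is noisy. I go on in 1 mm steps.

>>> carry_out --rows '[{"dx":0,"dy":1,"dz":0,"twist":0,"fingers":1},{"dx":0,"dy":2,"dz":0,"twist":0,"fingers":1},{"dx":0,"dy":3,"dz":0,"twist":0,"fingers":1},{"dx":0,"dy":3,"dz":0,"twist":0,"fingers":1},{"dx":0,"dy":3,"dz":0,"twist":0,"fingers":1}]'

```text
time: 9.8
position: [0.5362, -0.0136, 0.0304]
eef_rot: [-0.661, -1.817, 1.817]
wrist_force: [-0.5, 0.3, -1.1]
finger_gap: 0.0156
```

>>> carry_out --rows '[{"dx":0,"dy":0.5,"dz":0,"twist":0,"fingers":1},{"dx":0,"dy":1,"dz":0,"twist":0,"fingers":1},{"dx":0,"dy":1.5,"dz":0,"twist":0,"fingers":1},{"dx":0,"dy":2,"dz":0,"twist":0,"fingers":1},{"dx":0,"dy":2,"dz":0,"twist":0,"fingers":1},{"dx":0,"dy":2,"dz":0,"twist":0,"fingers":1}]'

```text
time: 10.4
position: [0.5362, -0.0136, 0.0284]
eef_rot: [-0.661, -1.817, 1.817]
wrist_force: [0.3, 0.3, -2.3]
finger_gap: 0.0157
```

>>> carry_out --rows '[{"dx":0,"dy":0.5,"dz":0,"twist":0,"fingers":1},{"dx":0,"dy":1,"dz":0,"twist":0,"fingers":1},{"dx":0,"dy":1,"dz":0,"twist":0,"fingers":1},{"dx":0,"dy":1,"dz":0,"twist":0,"fingers":1}]'

```text
time: 10.8
position: [0.5363, -0.0136, 0.0278]
eef_rot: [-0.661, -1.817, 1.817]
wrist_force: [-1.8, 0.8, 3.9]
finger_gap: 0.0158
```

The force went to +3.9 N at TCP 0.0278, the predicted contact height of 0.028, so the cover is on the floor. I release it and withdraw straight up.

>>> carry_out --rows '[{"dx":0,"dy":0,"dz":0,"twist":0,"fingers":0.5},{"dx":0,"dy":0,"dz":0,"twist":0,"fingers":0.3},{"dx":0,"dy":0,"dz":0,"twist":0,"fingers":0.1},{"dx":0,"dy":0,"dz":0,"twist":0,"fingers":0},{"dx":0,"dy":0,"dz":0,"twist":0,"fingers":0},{"dx":0,"dy":0,"dz":0,"twist":0,"fingers":0}]'

```text
time: 11.4
position: [0.5362, -0.0136, 0.0274]
eef_rot: [-0.661, -1.817, 1.817]
wrist_force: [0.5, 0.6, 0.2]
finger_gap: 0.0467
```

>>> carry_out --rows '[{"dx":0,"dy":-5,"dz":0,"twist":0,"fingers":0},{"dx":0,"dy":-15,"dz":0,"twist":0,"fingers":0},{"dx":0,"dy":-35,"dz":0,"twist":0,"fingers":0},{"dx":0,"dy":-65,"dz":0,"twist":0,"fingers":0},{"dx":0,"dy":-100,"dz":0,"twist":0,"fingers":0},{"dx":0,"dy":-140,"dz":0,"twist":0,"fingers":0},{"dx":0,"dy":-180,"dz":0,"twist":0,"fingers":0},{"dx":0,"dy":-200,"dz":0,"twist":0,"fingers":0}]'

```text
time: 12.2
position: [0.5378, -0.0134, 0.2319]
eef_rot: [-0.667, -1.821, 1.817]
wrist_force: [1.1, 0.6, -0.8]
finger_gap: 0.0467
```

```bash
python3 - <<'E'
from h import *
togo([.535,-.015,.23],140)
s=bot.sense(); p,d=bot.snapshot("wrist"); cv2.imwrite("pics/w4.png",p); P=cloud("wrist",d,s); z=P[...,2]
r=np.hypot(P[...,0]-.535,P[...,1]+.015)
m=(z>.055)&(z<.07)&(r<.06); q=P[m]; print("bar",len(q),q[:,2].mean(),cv2.minAreaRect((q[:,:2]*1000).astype(np.float32)))
m=(z>.012)&(z<.025)&(r<.07); q=P[m]; A=np.c_[q[:,:2],np.ones(len(q))]; f=np.linalg.lstsq(A,q[:,2],rcond=None)[0]; print("disc",len(q),np.median(q[:,2]),"tilt deg",np.degrees(f[:2]))
E
```

```text
t 12.2 pos [ 0.5378 -0.0134  0.2319] xang 140.04 down [ 0.0059  0.     -1.    ] F [ 1.12  0.64 -0.77] gap 0.0467 q7 2.23
shift [1.1 1.9 3. ] twist 0.0006
bar 641 0.05998658335474533 ((535.9132080078125, -12.7015380859375), (59.65701675415039, 14.567532539367676), 50.42341232299805)
disc 2151 0.016291459017404475 tilt deg [-4.09487351e-02  2.72092337e-05]
```

View pics/w4.png

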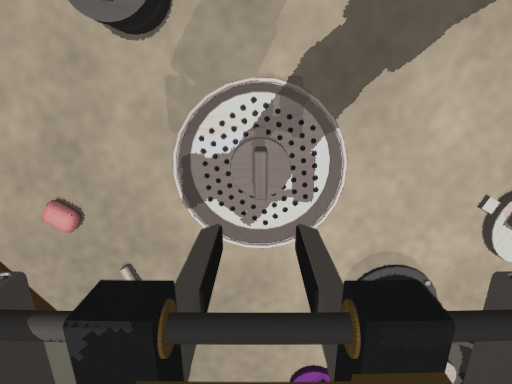

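The cover lies flat near the pan's centre at (261,168), bar up: disc top at 16 mm, tilt 0.04°, gripper clear. One numeric check of the short barrel and the pan, then I hand in.

```bash
python3 - <<'E'
from h import *
p,d=bot.snapshot("scene"); P=cloud("scene",d); P0=cloud("scene",np.load("scene0.npy"))
for n,c,r,lo,hi in(("short",(.515,-.272),.07,.06,.13),("pan",(.535,-.015),.13,.028,.042)):
    for q in(P0,P):
        m=(np.hypot(q[...,0]-c[0],q[...,1]-c[1])<r)&(q[...,2]>lo)&(q[...,2]<hi); w=q[m]; print(n,len(w),((w.min(0)+w.max(0))/2).round(4))
print(bot.sense()["time"],bot.sign_off())
E
```

```text
short 522 [ 0.5186 -0.2734  0.0862]
short 519 [ 0.5191 -0.2727  0.0859]
pan 381 [ 0.5367 -0.0148  0.0338]
pan 419 [ 0.5383 -0.0153  0.0349]
the job is handed in; nothing more can be done
12.3 None
```

The tall barrel's cover is off and lies flat, bar up, on the floor of the sieve pan. I handed the job in at 12.3 s.

I gripped the bar (15.9 mm gap), pressed it down 10 mm (about 7 N), turned it about 90° anticlockwise while pressed, and lifted it free. I lowered it in small steps until the force rose at the height expected for the pan floor, then released it and backed straight up.

**Last checks:**
- **Cover:** disc top at 16 mm (18 mm expected, within the 2 mm calibration error), tilt 0.04°, bar about 3 mm from the pan's centre.
- **Robot:** gripper open and about 0.2 m above the cover.
- **Short barrel and pan:** both unmoved within measuring noise (under 2 mm).

No check failed. The first two move calls were refused because rows lacked the "twist" or "fingers" field, and nothing moved. The wrist force was noisy by 1–2 N, so I judged the set-down by both height and force. It touched down at 3.9 N.

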